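# Rock the angle gauge on the stud to its set mark and hold it

### The arm

A 7-joint arm with a two-finger parallel gripper is mounted at the origin on the work surface; the furniture and walls round the work are solid. World frame = base frame: x ahead of the robot, y to its left, z up, the work surface at z = 0. Lengths are in m, angles in rad, forces in N, time in s.
With the tool pointing down it reaches from about 0.425 to 0.95 m from the base axis. Payload 16.7 kg.
Tool frame: the origin (TCP) lies on the centre line of the jaws, within the pads' length; the fingertips stand 11 mm ahead of it and the grasp point (between the pads) lies 8 mm behind it; z points along the fingers, x is the direction in which the jaws open and shut, and the axes are right-handed (so a half turn about z gives the same grasp; the last joint's range is limited). The gripper opens to 94 mm and grips with 3 to 60 N. Pads are 16 mm wide; open, the fingers measure 119 mm over their backs; the gripper's body (75 mm by 177 mm) begins 78 mm behind the grasp point.
Start: joints at [1.016, 0.426, 0.074, 1.606, -0.034, 1.111, -0.067], TCP at [0.266, -0.62, 0.216] pointing down, gripper open.
Joint ranges: [-2.85, 2.85], [-0.5, 2.14], [-1.23, 1.37], [0.21, 2.46], [-1.02, 4.16], [0.16, 2.05], [-2.73, 2.73]. Speed limits (rad/s): [1.89, 1.89, 2.39, 2.39, 3.01, 3.01, 3.01].

### API

Orientations are given as a 3x3 rotation matrix whose columns are the frame's x, y, z axes.
In Python, from cell import env gives the robot as it stands. The module is installed in compiled form; this text tells all that it offers.
- The arm moves only by the shell command python3 -m jog 'ROWS' [OPENING] [FORCE]. ROWS is text: rows parted by semicolons, each of 4 numbers parted by spaces: the shift along the tool's x, y, z in cm, then the turn about the tool's z in rad. A call has 1 to 20 rows; each row shifts and turns the pose as measured when the row begins, along the tool's axes as they then stand; what a row does not reach is not made up. A row lasts 1/12 s, in which the tool goes at most 41.7 mm and 7.16 degrees, less where a joint would pass 70% of its speed; a pose out of reach is approached as far as the arm can. A call is refused whole if a number of a shift passes 4.17 or a number of a turn 0.125, either way. A call with a gripper value outside its range is refused whole. OPENING is the closure, from 0 (fully open) to 1 (shut), set as the call begins (- or left out, the last holds). The fingers move at their own pace and stop on an object; FORCE is the grip in N (left out, the last holds). Time passes only in rows, so rows that do not move let the fingers close. It gives the time, the measured TCP pose, the force and the opening at its end, in the units of the state.
- env.sense(): the state, without advancing time (a new reading comes with each control period).
- env.camera(name): name is "scene" or "top"; returns the picture (384x512x3 uint8, blue, green, red); there is no depth.
- env.camera_params(name): a dict with "K" (3x3 intrinsics, pixels), "pose" (4x4, takes a point from camera to world coordinates). Camera axes: x right, y up, looking along -z (the intrinsics and any distortion apply to the point x, -y, -z); pixel columns grow to the right and rows downward; lengths in m; the calibration is good to about 2 mm. A picture is of the moment at which its call begins. camera_params takes no time and is no camera call.
- env.finish_job(): hands the job in, once; it reports no verdict.
The state is a dict: "time": time; "joint_positions": joint angles; "qd": joint speeds; "tau": joint torques, N m; "ee_pos": TCP position; "tcp_rot": TCP orientation; "force": force on the tool from outside, world axes, zero at the start; "wrist_torque": the same for the moment, N m; "finger_gap": opening from 0.0 (shut) to 1.0 (fully open).
Only numpy, scipy, OpenCV 4.12 (cv2) and the standard library are available. Lean on these libraries where they do the work, as an engineer would, in place of code of your own. Each camera call takes 0.05 s, during which the arm holds its last target.

### The job

Pick up the angle gauge by its grip post and rest the middle of its base on the crown of the sprung stud, which sticks up from the wooden offcut. Rock the gauge on the stud until its swinging pointer settles on the index tab at the rim of the dial, and finish while still holding it there: gripped, its base resting on the stud and the pointer still on the tab. Leave the two mandrels and the ceramic cup standing where they are.

Things in the scene. Friction and masses are not known exactly. Their poses are not given: they have to be found in the camera images.
- gauge: Angle gauge, 168 mm tall, 0.4 kg, standing level: dark flat base bar (50 mm in x, 110 mm in y, 14 mm thick), a round aluminium housing (110 mm diameter) with a white dial, and the grip post on top. Origin: centre of the flat underside. z up; x from the dial face through to the back (the dial looks to -x, to the robot); y to the left as one looks at the dial. It rocks about its x axis.
- gauge_grip (a point): Grip point of the gauge: middle of the dark ribbed block on top of the gauge, 147 mm above the underside. The block is 34 mm wide along the gauge's y (grip it there, fingers to either side of it in y), 24 mm along x, and stands free from 125 to 168 mm above the underside. Axes as gauge.
- pointer (a joint): Angle (rad) of the dark 33 mm pointer that hangs from the dial centre (69 mm above the underside) straight down by gravity, settling in about 1 s. 0: on the dial's long bottom tick (gauge level). Positive: tip towards the gauge's +y (left, seen from the front). Turning the gauge by a about its own x (right-handed) changes it by -a: tipping its top to +y (left) makes it grow.
- mark (a joint): Where the dark index tab (6 mm wide, with a small round thumb piece, on the outer part of the dial, 35 to 50 mm from its centre) is set, rad, in the same sense as pointer: equal values mean that the pointer is on the tab. Differs in each run, 0.12 to 0.38, and stays as set.
- pointer_tip (a point): Tip of the pointer, 33 mm from the dial centre. Its z axis runs from the tip to the dial centre.
- mark_tip (a point): Inner end of the index tab, 35 mm from the dial centre. Its z axis runs from there to the dial centre.
- stud_block: Offcut of light wood with a bolted steel flange, fixed to the bench, 100 mm (x) x 80 mm (y) x 28 mm, flange top at 32 mm; the stud stands in its middle. Origin: centre of the underside.
- stud_crown (a point): Top middle of the stud's dark head, 66 mm above the bench while not pressed. The head is uneven: a round-backed crown (radius 7 mm, 40 mm long along the block's x axis) with lower round shoulders 17 mm to either side (7 mm lower at +y, 10 mm lower at -y). Lay the gauge over it with the gauge's x along the block's x and it rocks about the crown.
- stud (a joint): How far the sprung stud is pressed down, m, 0 to 0.010. It starts to sink at about 2 N and takes about 1 N more for each mm.
- mandrel_a_mid (a point): Middle of a turned steel plug with a T pin (38 mm diameter, 69 mm tall), a bystander.
- mandrel_b_mid (a point): Middle of a second such plug, a bystander.
- cup_mid (a point): Middle of a small pink ceramic cup (19 mm diameter, 47 mm tall), a bystander.
Mind the look-alikes: they are no part of the job. What is meant by the gauge is not pink, and is the larger of those in its own colour.

How it is judged:
By the outcome, as a careful person would: the job done as asked, in the order asked, and still so for the second after the job is handed in, while the arm keeps its last pose, push and grip.
It also fails if it takes over 51 s, if anything falls off the work surface, if the arm or the gripper's body presses on something with over 40 N, if the wrist force passes 120 N, or if a joint passes its speed limit or range.

## Working session

There is one attempt and no reset: what is moved stays moved. The work goes in short steps, Python scripts to look and compute and a shell command to move; the robot and the scene stay as the last step left them, time stands still between calls to the robot, and variables do not carry over. Pictures are saved under pics/ and viewed, and the job is handed in when it is done.

```bash
mkdir -p pics; python3 - <<'E'
from cell import env
import cv2,numpy as np
np.set_printoptions(precision=4,suppress=True)
s=env.sense();print(s)
for n in("scene","top"):
    cv2.imwrite(f"pics/{n}0.png",env.camera(n));p=env.camera_params(n);print(n,p)
E
```

```text
{'time': 0.0, 'joint_positions': array([ 1.0165,  0.4267,  0.0738,  1.6066, -0.0341,  1.1108, -0.0671]), 'qd': array([ 0.0007,  0.0002,  0.    , -0.0015,  0.0002, -0.0008,  0.0005]), 'tau': array([  0.0008, -93.579 ,   3.6677, -45.4179,  -0.0487,   0.0202,
         0.0001]), 'ee_pos': array([ 0.2656, -0.6201,  0.2158]), 'tcp_rot': array([[ 0.3938, -0.9192, -0.0005],
       [-0.9192, -0.3938,  0.0012],
       [-0.0013,  0.    , -1.    ]]), 'force': array([ 0.226 ,  0.165 , -0.1008]), 'wrist_torque': array([-0.0034,  0.0192,  0.0316]), 'finger_gap': 0.9990358653738141}
scene {'K': array([[402.7065,   0.    , 249.6085],
       [  0.    , 402.7065, 192.0244],
       [  0.    ,   0.    ,   1.    ]]), 'pose': array([[ 0.8807,  0.319 , -0.3502,  0.1808],
       [-0.4733,  0.5608, -0.6793, -1.0911],
       [-0.0203,  0.764 ,  0.6449,  0.6759],
       [ 0.    ,  0.    ,  0.    ,  1.    ]])}
top {'K': array([[424.9742,   0.    , 258.0926],
       [  0.    , 424.9742, 187.4934],
       [  0.    ,   0.    ,   1.    ]]), 'pose': array([[-0.0117,  0.9959, -0.0897,  0.368 ],
       [-0.9998, -0.0132, -0.0162, -0.5007],
       [-0.0173,  0.0895,  0.9958,  1.0933],
       [ 0.    ,  0.    ,  0.    ,  1.    ]])}
```

View pics/scene0.png

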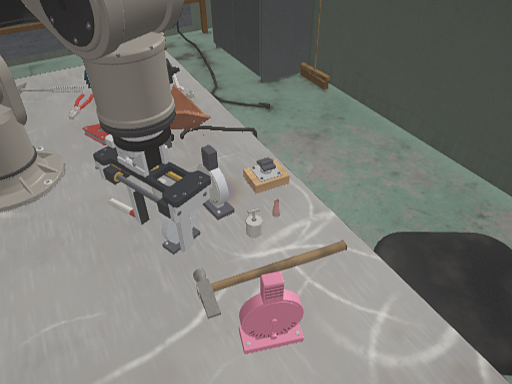

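View pics/top0.png

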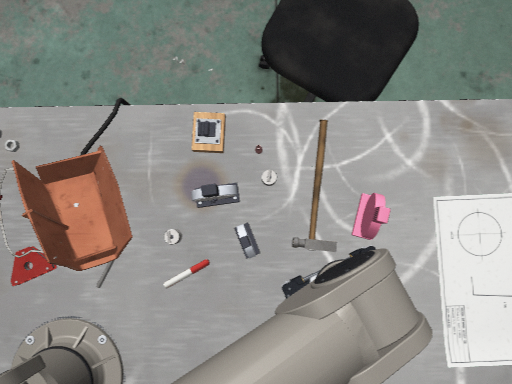

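```bash
python3 - <<'E'
import cv2
t=cv2.imread("pics/top0.png");s=cv2.imread("pics/scene0.png")
a=cv2.resize(t[105:265,155:285],None,fx=4.5,fy=4.5,interpolation=cv2.INTER_CUBIC)[:, :]
cv2.imwrite("pics/t1.png",cv2.resize(t[105:265,155:285],(487,600),interpolation=cv2.INTER_CUBIC))
cv2.imwrite("pics/s1.png",cv2.resize(s[130:260,140:310],(784,600),interpolation=cv2.INTER_CUBIC))
E
```

```text
(no output)
```

View pics/t1.png

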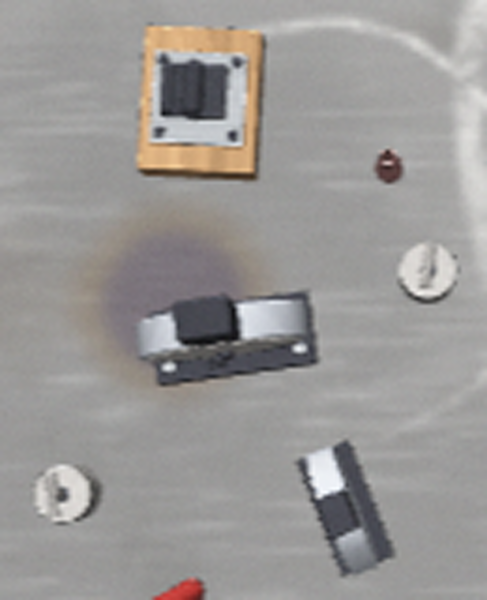

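View pics/s1.png

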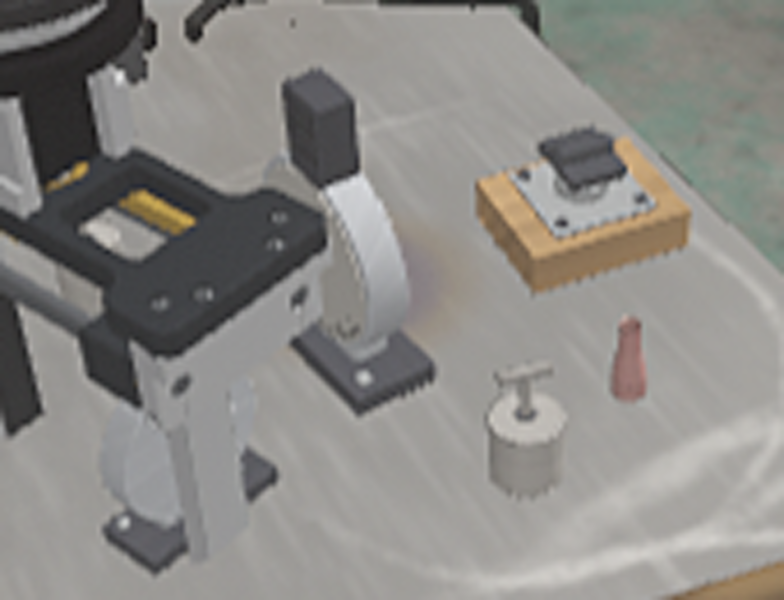

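```bash
cat > h.py <<'E'
import numpy as np,cv2
from cell import env
from scipy.optimize import least_squares
np.set_printoptions(precision=4,suppress=True)
P={n:env.camera_params(n) for n in("scene","top")}
def proj(n,X):
    X=np.atleast_2d(X);T=P[n]["pose"];c=(X-T[:3,3])@T[:3,:3]
    c=c*[1,-1,-1];u=c@P[n]["K"].T;return u[:,:2]/u[:,2:]
def pose(q,L):
    c,s=np.cos(q[2]),np.sin(q[2]);return np.asarray(L)@np.array([[c,s,0],[-s,c,0],[0,0,1]])+[q[0],q[1],0]
def fit(q0,obs):
    f=lambda q:np.concatenate([(proj(n,pose(q,l))[0]-uv) for n,l,uv in obs])
    r=least_squares(f,q0,loss='soft_l1');return r.x,f(r.x).reshape(-1,2)
E
python3 - <<'E'
from h import *
t=lambda u,v:np.array([u/487*130+155-.5,v/600*160+105-.5]); s=lambda u,v:np.array([u/784*170+140-.5,v/600*130+130-.5])
g=[("top",(-.025,.055,0),t(160,385)),("top",(-.025,-.055,0.007),t(318,362)),("top",(.025,-.055,.014),t(308,292)),
("scene",(-.012,.017,.168),s(284,82)),("scene",(.012,-.017,.168),s(357,88)),("scene",(-.012,-.017,.168),s(320,105)),("scene",(.012,.017,.168),s(318,66)),
("scene",(-.025,-.055,0),s(361,411)),("scene",(.025,-.055,0),s(434,380)),
("top",(.012,.017,.168),t(176,300)),("top",(.012,-.017,.168),t(233,297)),("top",(-.012,-.017,.168),t(235,341)),("top",(-.012,.017,.168),t(179,345))]
q,r=fit([.35,-.4,.1],g);print(q);print(r)
b=[("top",(.05,.04,.028),t(148,26)),("top",(-.05,.04,.0),t(137,173)),("top",(.05,-.04,.014),t(266,32)),("top",(-.05,-.04,0.01),t(257,180)),
("scene",(-.05,.04,.028),s(476,183)),("scene",(-.05,-.04,.028),s(531,275)),("scene",(-.05,-.04,0),s(533,293)),("scene",(.05,-.04,.028),s(690,208)),("scene",(.05,-.04,0),s(688,240))]
q2,r=fit([.5,-.4,0],b);print(q2);print(r)
import pickle;pickle.dump((q,q2),open("q.pkl","wb"))
I=env.camera("top");
def box(I,n,q,hx,hy,z0,z1,col,k,o):
    L=[(a*hx,c*hy,z) for z in(z0,z1) for a,c in((1,1),(1,-1),(-1,-1),(-1,1))]
    p=((proj(n,pose(q,L))-o+.5)*k).astype(int)
    for i in range(4):
        for e in((i,(i+1)%4),(i+4,(i+1)%4+4),(i,i+4)):cv2.line(I,tuple(p[e[0]]),tuple(p[e[1]]),col,1)
for n,o,sz,k in(("top",(180,105),(70,110),5),("scene",(180,130),(120,100),6)):
    I=cv2.imread(f"pics/{n}0.png")[o[1]:o[1]+sz[1],o[0]:o[0]+sz[0]];I=cv2.resize(I,None,fx=k,fy=k,interpolation=cv2.INTER_CUBIC)
    box(I,n,q,.025,.055,0,.014,(0,255,0),k,o);box(I,n,q,.012,.017,.125,.168,(0,255,0),k,o);box(I,n,q2,.05,.04,0,.028,(255,0,255),k,o)
    box(I,n,q2,.02,.001,.066,.066,(0,255,255),k,o)
    cv2.imwrite(f"pics/ov_{n}.png",I)
E
```

```text
[ 0.4482 -0.3776  0.1227]
[[ 0.2709  0.3682]
 [ 0.1837  0.5975]
 [ 0.1428 -0.2572]
 [-0.769  -0.1374]
 [ 0.3356  1.7429]
 [-0.8799  1.7588]
 [ 0.9682 -0.2067]
 [-0.2566  2.1604]
 [ 1.206   0.4198]
 [-1.0912  0.7194]
 [-0.9505 -0.5748]
 [-0.1136 -1.4898]
 [-0.5576 -0.4594]]
[ 0.6101 -0.3559 -0.0739]
[[-0.6297 -0.3313]
 [ 1.2231  0.8271]
 [-0.5471  1.2532]
 [-0.6706  0.0973]
 [-0.0901 -0.8838]
 [ 0.3965 -3.7937]
 [ 0.0887  0.6856]
 [ 0.6429  0.3449]
 [ 0.6144  1.732 ]]
```

View pics/ov_top.png

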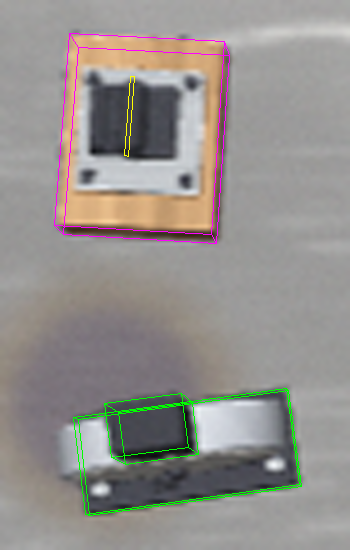

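View pics/ov_scene.png

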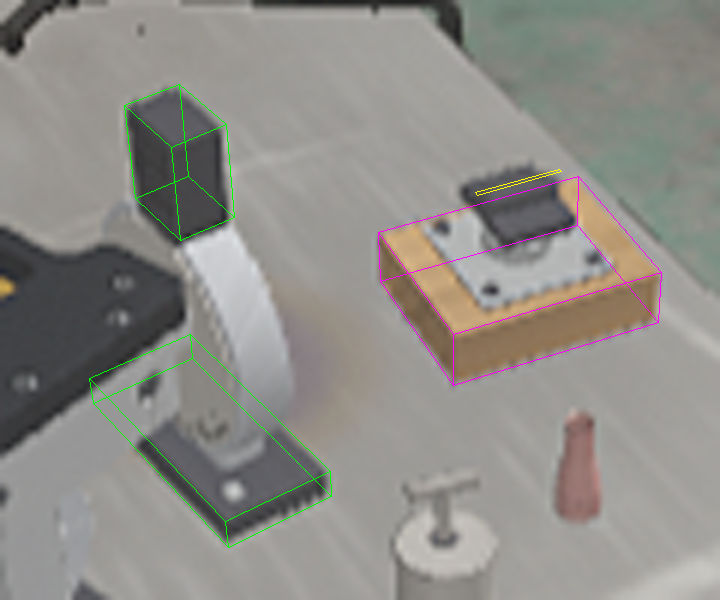

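Candidates (top picture): dark/aluminium gauge at (216,193), a smaller one in the same colours at (247,240), and a pink one at (372,215). The gauge at (216,193) is the one meant: it is not pink and is the larger of the two dark ones. The enlarged crops and the overlay with its true dimensions confirm this. First I'll turn to line the jaws up with its y axis.

```bash
python3 -m jog '0 0 0 0.094;0 0 0 0.094;0 0 0 0.094;0 0 0 0;0 0 0 0'; python3 - <<'E'
from h import *
s=env.sense();R=s['tcp_rot'];print(s['ee_pos'],R, s['joint_positions'])
print((np.array([.448,-.378,.216])-s['ee_pos'])@R*100)
E
```

```text
time: 0.57
ee_pos: [0.2652, -0.6195, 0.2145]
tcp_rot: [[0.113, -0.994, -0.002], [-0.994, -0.113, 0.003], [-0.003, 0.001, -1.0]]
force: [-0.4, -0.7, -0.4]
finger_gap: 1.0
[ 0.2652 -0.6195  0.2145] [[ 0.1134 -0.9935 -0.0018]
 [-0.9935 -0.1134  0.0032]
 [-0.0034  0.0014 -1.    ]] [ 0.9731  0.4292  0.1334  1.6107 -0.0617  1.1094 -0.3349]
[-21.9177 -20.9011  -0.1093]
```

```bash
python3 -m jog '-2.7 -2.6 -0.3 0;-2.7 -2.6 -0.3 0;-2.7 -2.6 0 0;-2.7 -2.6 0 0;-2.7 -2.6 0 0;-2.7 -2.6 0 0;-2.7 -2.6 0 0;0 0 0 0;0 0 0 0'; python3 - <<'E'
from h import *
s=env.sense();R=s['tcp_rot'];print(s['ee_pos'],R, s['joint_positions'])
print((np.array([.448,-.378,.216])-s['ee_pos'])@R*100)
for n in("scene","top"): cv2.imwrite(f"pics/{n}1.png",env.camera(n))
I=cv2.imread("pics/scene1.png");cv2.imwrite("pics/s2.png",cv2.resize(I[100:250,140:320],(720,600),interpolation=cv2.INTER_CUBIC))
I=cv2.imread("pics/top1.png");cv2.imwrite("pics/t2.png",cv2.resize(I[110:155,185:235],(667,600),interpolation=cv2.INTER_CUBIC))
E
```

```text
time: 1.32
ee_pos: [0.4269, -0.4009, 0.2194]
tcp_rot: [[0.142, -0.99, -0.004], [-0.99, -0.142, 0.002], [-0.003, 0.004, -1.0]]
force: [-0.4, -1.7, -0.3]
finger_gap: 0.997
[ 0.4269 -0.4009  0.2194] [[ 0.1423 -0.9898 -0.004 ]
 [-0.9898 -0.1423  0.0024]
 [-0.0029  0.0036 -1.    ]] [ 0.6229  0.281   0.0253  1.8051 -0.0075  1.0602 -0.7771]
[-1.9602 -2.4196  0.3384]
```

View pics/s2.png

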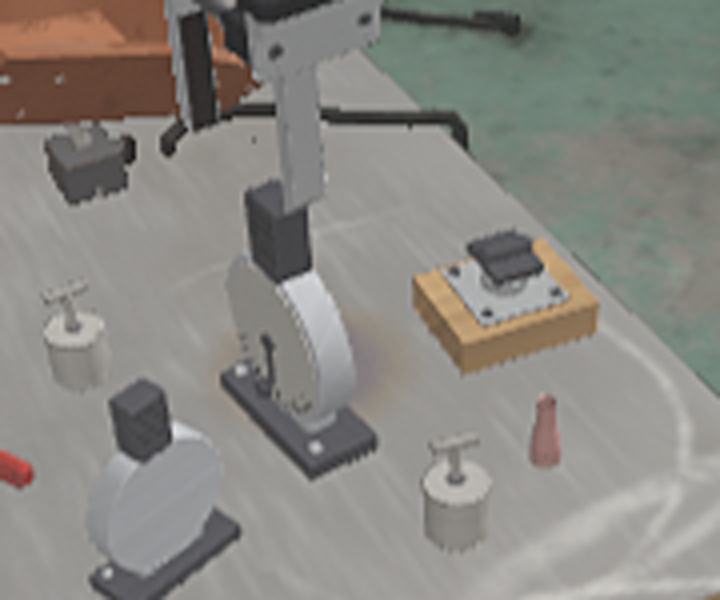

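View pics/t2.png

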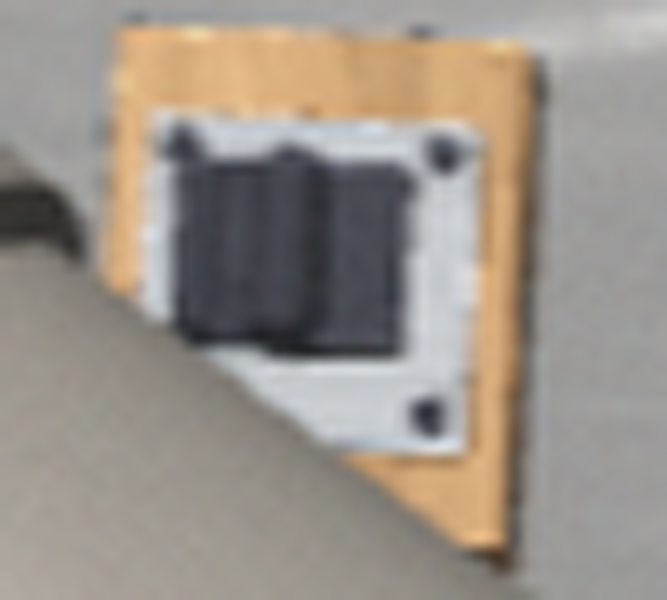

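```bash
python3 -m jog '-2 -2.4 0 -0.02;0 0 0 0;0 0 0 0'; python3 - <<'E'
from h import *
s=env.sense();R=s['tcp_rot'];print(s['ee_pos'],R)
print((np.array([.448,-.378,.144])-s['ee_pos'])@R*100)
def ray(n,u,v,z):
    T=P[n]["pose"];d=np.linalg.inv(P[n]["K"])@[u,v,1];d=T[:3,:3]@(d*[1,-1,-1]);o=T[:3,3];return o+d*(z-o[2])/d[2]
print("crown",ray("top",206.8,128.25,.066))
I=cv2.imread("pics/scene1.png");cv2.imwrite("pics/s3.png",cv2.resize(I[150:200,240:295],(660,600),interpolation=cv2.INTER_CUBIC))
E
```

```text
time: 1.67
ee_pos: [0.4451, -0.3821, 0.2192]
tcp_rot: [[0.158, -0.987, -0.005], [-0.988, -0.158, 0.001], [-0.002, 0.004, -1.0]]
force: [-0.5, -1.2, -0.1]
finger_gap: 0.998
[ 0.4451 -0.3821  0.2192] [[ 0.1576 -0.9875 -0.0047]
 [-0.9875 -0.1576  0.0014]
 [-0.0021  0.0045 -1.    ]]
[-0.3392 -0.3834  7.5202]
crown [ 0.6087 -0.3594  0.066 ]
```

View pics/s3.png

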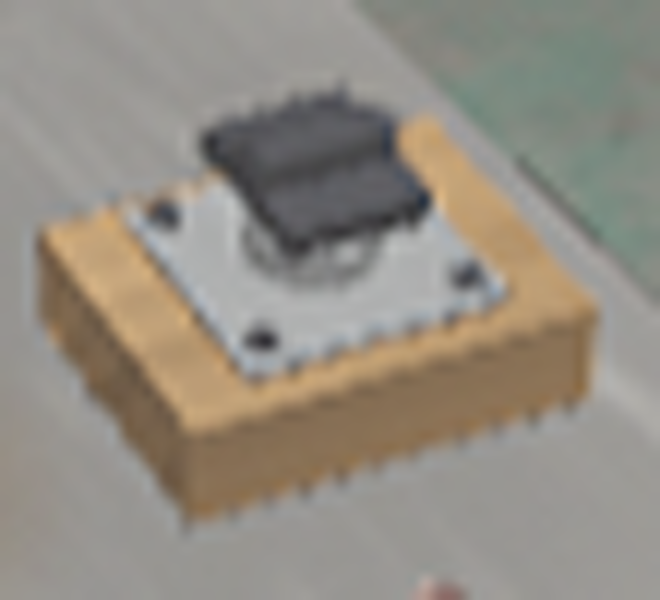

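```bash
python3 -m jog '-0.3 -0.4 2.4 0.035;0 0 2.6 0;0 0 2 0;0 0 0 0;0 0 0 0'; python3 - <<'E'
from h import *
s=env.sense();R=s['tcp_rot'];print(s['ee_pos'],R)
print((np.array([.448,-.378,.144])-s['ee_pos'])@R*100)
for c in([.6087,-.3594,.066],[.6101,-.3559,.066]):
  print(proj("scene",c),(proj("scene",c)+.5-[240,150])*12, proj("top",c))
I=env.camera("scene");cv2.imwrite("pics/s4.png",cv2.resize(I[100:250,140:320],(720,600),interpolation=cv2.INTER_CUBIC))
E
```

```text
time: 2.08
ee_pos: [0.4454, -0.3846, 0.1482]
tcp_rot: [[0.117, -0.993, -0.003], [-0.993, -0.117, -0.001], [0.001, 0.003, -1.0]]
force: [-0.3, 0.3, 0.6]
finger_gap: 0.998
[ 0.4454 -0.3846  0.1482] [[ 0.1171 -0.9931 -0.0031]
 [-0.9931 -0.1171 -0.0014]
 [ 0.001   0.0033 -1.    ]]
[-0.629  -0.3355  0.4213]
[[266.2056 160.7016]] [[320.4675 134.4186]] [[206.8036 128.254 ]]
[[265.9965 159.8574]] [[317.9575 124.2892]] [[205.3856 127.7172]]
```

View pics/s4.png

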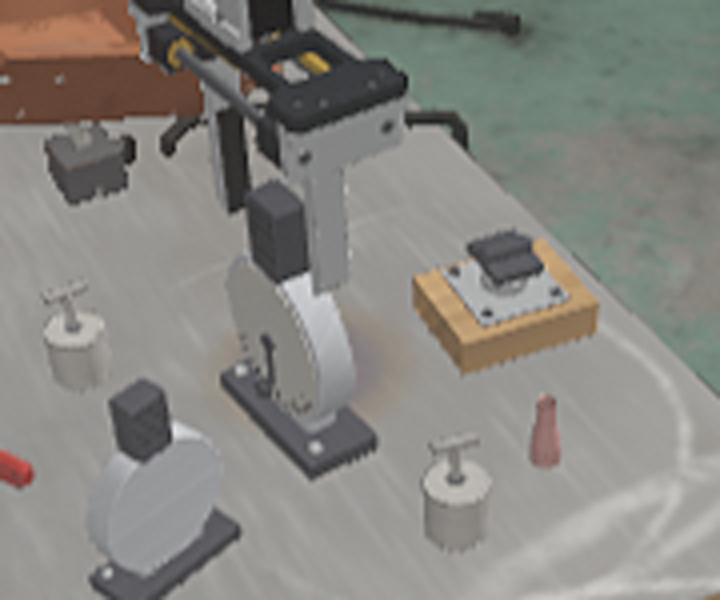

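```bash
python3 -m jog '-0.7 -0.4 0.4 0;0 0 0 0;0 0 0 0'; python3 - <<'E'
from h import *
s=env.sense();R=s['tcp_rot'];print(s['ee_pos'],R)
print((np.array([.448,-.378,.144])-s['ee_pos'])@R*100)
E
```

```text
time: 2.38
ee_pos: [0.449, -0.3785, 0.1469]
tcp_rot: [[0.115, -0.993, -0.001], [-0.993, -0.115, -0.003], [0.003, 0.001, -1.0]]
force: [0.6, -0.2, 0.2]
finger_gap: 0.999
[ 0.449  -0.3785  0.1469] [[ 0.1153 -0.9933 -0.0006]
 [-0.9933 -0.1153 -0.0034]
 [ 0.0033  0.001  -1.    ]]
[-0.0585  0.0967  0.2851]
```

```bash
python3 -m jog '0 0 0.2 0;0 0 0 0;0 0 0 0;0 0 0 0;0 0 0 0;0 0 0 0' 1 20;python3 -m jog '0 0 0 0;0 0 0 0;0 0 0 0' ; python3 - <<'E'
from h import *
s=env.sense();print(s['ee_pos'],s['tcp_rot'],s['finger_gap']*.094)
I=env.camera("scene");cv2.imwrite("pics/s5.png",cv2.resize(I[100:250,140:320],(720,600),interpolation=cv2.INTER_CUBIC))
E
```

```text
time: 2.88
ee_pos: [0.4501, -0.3788, 0.147]
tcp_rot: [[0.116, -0.993, 0.002], [-0.993, -0.116, -0.005], [0.006, -0.002, -1.0]]
force: [0.2, 0.2, -0.6]
finger_gap: 0.608
time: 3.13
ee_pos: [0.4501, -0.3788, 0.147]
tcp_rot: [[0.116, -0.993, 0.002], [-0.993, -0.116, -0.005], [0.005, -0.002, -1.0]]
force: [-1.3, 2.9, 1.8]
finger_gap: 0.399
[ 0.4501 -0.3788  0.147 ] [[ 0.1162 -0.9932  0.0022]
 [-0.9932 -0.1162 -0.0052]
 [ 0.0055 -0.0016 -1.    ]] 0.03753674352824588
```

View pics/s5.png

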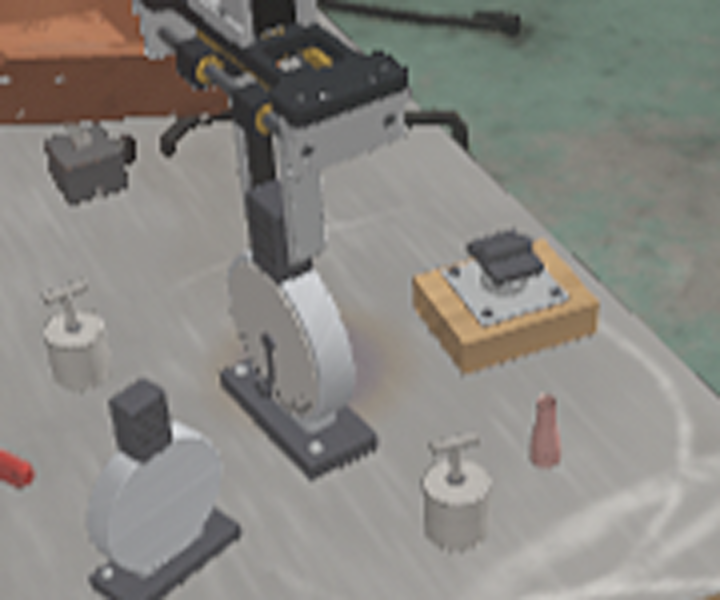

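```bash
python3 -m jog '0 0 0 0;0 0 0 0;0 0 0 0;0 0 -1 0;0 0 -2 0;0 0 -3 0;0 0 -3 0;0 0 -3 0;0 0 0 0' - 20; python3 - <<'E'
from h import *
s=env.sense();print(s['joint_positions'])
R=s['tcp_rot'];print((np.array([.40,-.55,.28])-s['ee_pos'])@R*100)
I=env.camera("scene");cv2.imwrite("pics/s6.png",cv2.resize(I[80:230,140:320],(720,600),interpolation=cv2.INTER_CUBIC))
E
```

```text
time: 3.93
ee_pos: [0.4474, -0.3766, 0.2715]
tcp_rot: [[0.116, -0.993, -0.005], [-0.993, -0.116, -0.001], [-0.0, 0.005, -1.0]]
force: [1.6, -0.2, -4.3]
finger_gap: 0.362
[ 0.5727  0.2363  0.0181  1.7458 -0.0012  1.1632 -0.8637]
[16.6686  6.7242 -0.8153]
```

View pics/s6.png

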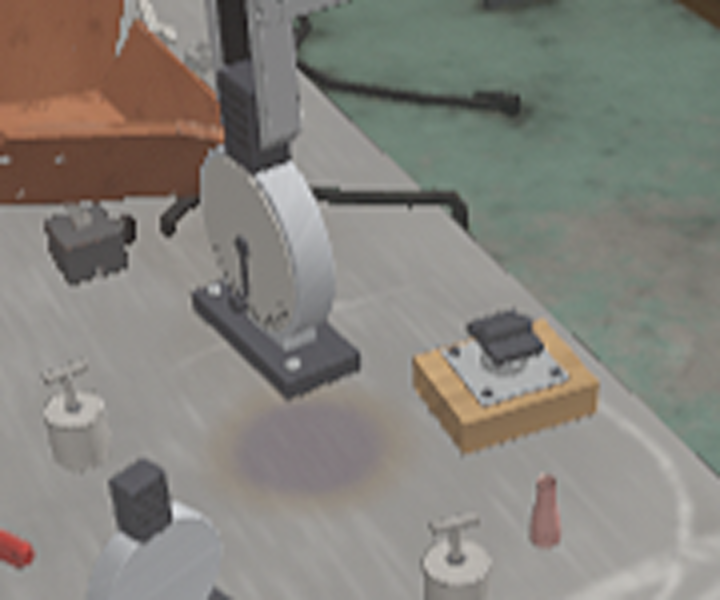

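```bash
python3 -m jog '2.8 1.1 0 0;2.8 1.1 0 0;2.8 1.1 0 0;2.8 1.1 0 0;2.8 1.1 0 0;0 0 0 -0.12;0 0 0 -0.12;0 0 0 -0.12;0 0 0 -0.12;0 0 0 -0.12;0 0 0 -0.12;0 0 0 -0.12;0 0 0 -0.12;0 0 0 -0.12;0 0 0 0;0 0 0 0;0 0 0 0;0 0 0 0;0 0 0 0;0 0 0 0'; python3 - <<'E'
from h import *
s=env.sense();print(s['joint_positions'])
I=env.camera("scene");cv2.imwrite("pics/scene7.png",I)
E
```

```text
time: 5.65
ee_pos: [0.3986, -0.5205, 0.2475]
tcp_rot: [[0.942, -0.333, -0.028], [-0.333, -0.943, 0.023], [-0.035, -0.012, -0.999]]
force: [0.6, -0.4, -4.8]
finger_gap: 0.363
[ 0.8997  0.3952 -0.1121  1.5789  0.0504  1.2067  0.4367]
```

View pics/scene7.png

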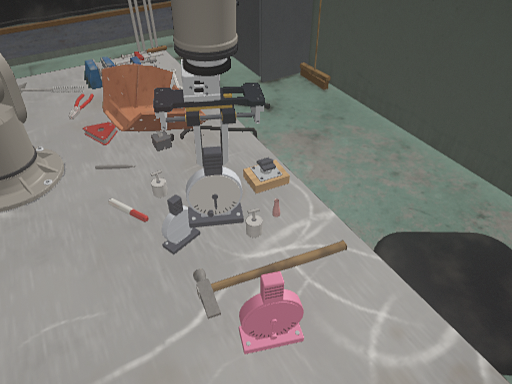

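```bash
python3 - <<'E'
from h import *
I=cv2.imread("pics/scene7.png");cv2.imwrite("pics/s7.png",cv2.resize(I[160:230,180:250],(600,600),interpolation=cv2.INTER_CUBIC))
E
```

```text
(no output)
```

View pics/s7.png

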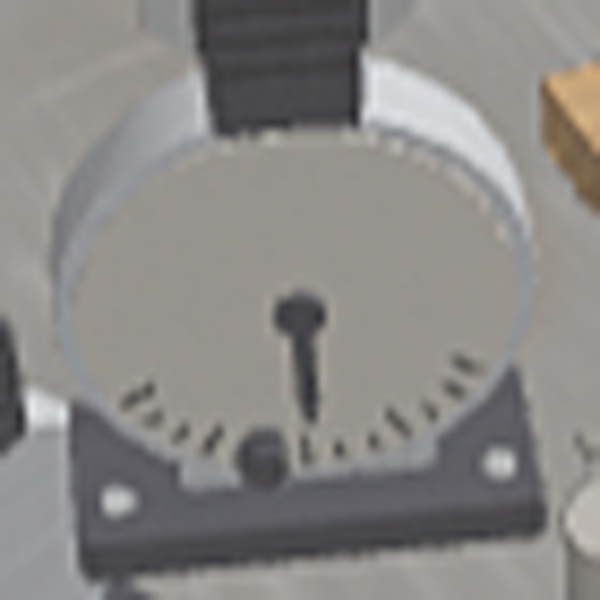

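```bash
python3 - <<'E'
from h import *
for p in([.35,-.66,.37],[.34,-.69,.42],[.36,-.64,.40],[.36,-.64,.48]): print(p,proj("scene",p))
E
```

```text
[0.35, -0.66, 0.37] [[213.7924 146.5477]]
[0.34, -0.69, 0.42] [[213.2894 126.5279]]
[0.36, -0.64, 0.4] [[212.7103 118.8871]]
[0.36, -0.64, 0.48] [[207.5471  61.605 ]]
```

```bash
python3 -m jog '0 3 -3 0;0 3 -3 0;0 3 -3 0;0 3 -3 0;0 3 -3 0;0 0 -2 0;0 0 0 0;0 0 0 0;0 0 0 0;0 0 0 0;0 0 0 0;0 0 0 0;0 0 0 0;0 0 0 0;0 0 0 0'; python3 - <<'E'
from h import *
s=env.sense();print(s['joint_positions'])
I=env.camera("scene");cv2.imwrite("pics/scene8.png",I)
I=cv2.imread("pics/scene8.png");cv2.imwrite("pics/s8.png",cv2.resize(I[80:190,160:270],(600,600),interpolation=cv2.INTER_CUBIC))
E
```

```text
time: 6.95
ee_pos: [0.3547, -0.6613, 0.4099]
tcp_rot: [[0.943, -0.331, -0.035], [-0.33, -0.944, 0.034], [-0.045, -0.02, -0.999]]
force: [0.7, -0.1, -3.6]
finger_gap: 0.357
[ 1.0167  0.5108 -0.0517  1.0664  0.0356  1.6126  0.635 ]
```

View pics/s8.png

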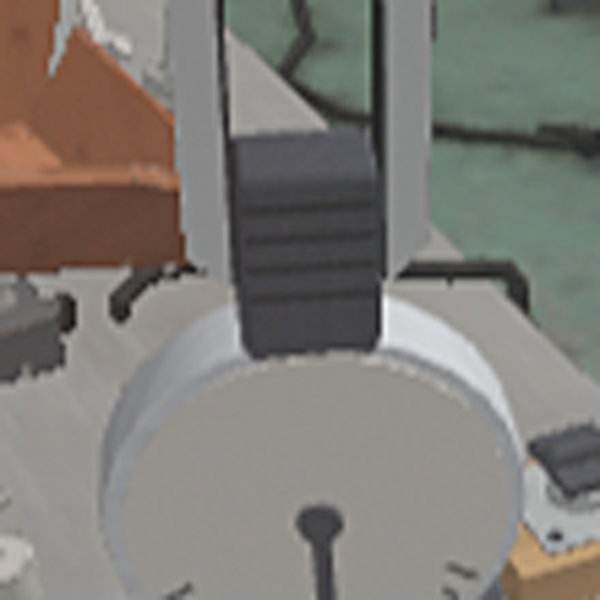

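```bash
python3 - <<'E'
from h import *
I=cv2.imread("pics/scene8.png");cv2.imwrite("pics/s8b.png",cv2.resize(I[135:225,170:260],(600,600),interpolation=cv2.INTER_CUBIC))
E
```

```text
(no output)
```

View pics/s8b.png

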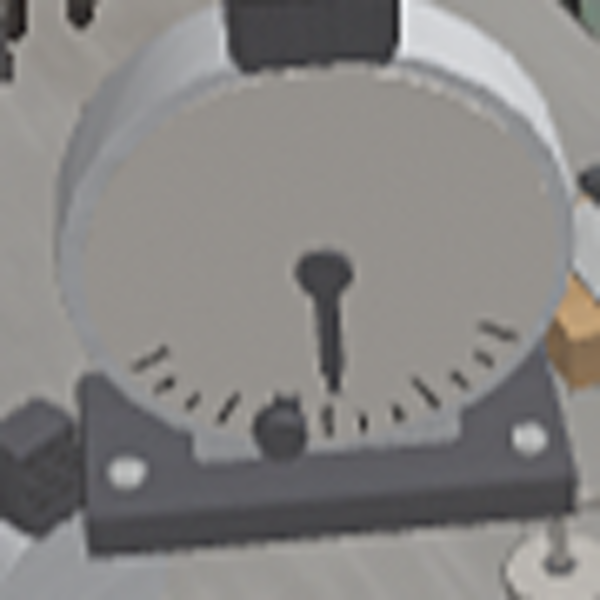

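```bash
cat > mk.py <<'E'
from h import *
from scipy.spatial.transform import Rotation as Ro
s=env.sense();T=s['tcp_rot'];R0=np.c_[-T[:,1],-T[:,0],-T[:,2]]
px=lambda u,v:np.array([170+u*90/600-.5,135+v*90/600-.5])
ob=[]
d=np.pi/18
ticks={0:(328,420),-1:(362,424),-2:(398,415),-3:(428,393),-4:(458,379),-5:(483,360),-6:(500,330),3:(229,408),4:(193,402),5:(165,385),6:(150,358)}
base={(1,0):(90,555),(-1,0):(577,515),(1,1):(82,519),(-1,1):(574,478)}
def pt(q,L):return proj("scene",np.atleast_2d(L)@(Ro.from_rotvec(q[3:6]).as_matrix()@R0).T+q[:3])
def dial(a,r,x):return [x,r*np.sin(a),.069-r*np.cos(a)]
def f(q):
    xd,rl,rs=q[6:9];e=[]
    for k,v in ticks.items(): e+=list(pt(q,dial(k*d,rl if k%3==0 else rs,xd))[0]-px(*v))
    for (a,b),v in base.items(): e+=list(pt(q,[-.025,a*.055,b*.014])[0]-px(*v))
    e+=list(pt(q,[xd-.003,0,.069])[0]-px(324,270))
    e+=list(pt(q,[-.012,.017,.125])[0]-px(238,68)); e+=list(pt(q,[-.012,-.017,.125])[0]-px(398,62))
    return np.r_[e,(q[3:6])/.02,(xd+.012)/.01]
p0=s['ee_pos']+[0,0,-.147]
r=least_squares(f,np.r_[p0,0,0,0,-.012,.043,.044],loss='soft_l1');q=r.x;print(q,np.abs(r.fun).max(),np.sqrt((r.fun**2).mean()))
for nm,uv in(("thumb",(282,433)),("stem",(288,400)),("tip",(333,388))):
  for h in(0,.002,.004,.006):
    g=least_squares(lambda w:pt(q,dial(w[0],w[1],q[6]-h))[0]-px(*uv),[.2,.04]).x;print(nm,h,g)
E
python3 mk.py
```

```text
[ 0.3547 -0.6444  0.2494  0.0116 -0.0017 -0.0044 -0.0095  0.0453  0.0474] 1.3370114115244007 0.46469342126906354
thumb 0 [0.2146 0.0494]
thumb 0.002 [0.2251 0.0476]
thumb 0.004 [0.2363 0.0458]
thumb 0.006 [0.2484 0.0441]
stem 0 [0.2272 0.0392]
stem 0.002 [0.2409 0.0375]
stem 0.004 [0.256  0.0358]
stem 0.006 [0.2726 0.0341]
tip 0 [-0.0414  0.0357]
tip 0.002 [-0.0389  0.0339]
tip 0.004 [-0.0361  0.0321]
tip 0.006 [-0.033   0.0303]
```

```bash
python3 -m jog '0 -3 2 0;0 -3 2 0;0 -3 2 0;0 -3 2 0;0 0 0 0.12;0 0 0 0.12;0 0 0 0.12;0 0 0 0.12;0 0 0 0.12;0 0 0 0.12;0 0 0 0.12;0 0 0 0.12;0 0 0 0.12;0 0 0 0.12;0 0 0 0.1;0 0 0 0;0 0 0 0'; python3 - <<'E'
from h import *
s=env.sense();T=s['tcp_rot'];print(np.arctan2(-T[1,1],-T[0,1]))
print((np.array([.609,-.3585,.27])-s['ee_pos'])@T*100,s['joint_positions'])
E
```

```text
time: 8.42
ee_pos: [0.3929, -0.5386, 0.3291]
tcp_rot: [[-0.12, -0.992, -0.034], [-0.992, 0.119, 0.031], [-0.027, 0.037, -0.999]]
force: [0.6, -1.0, -4.3]
finger_gap: 0.363
-0.11967497661655528
[-20.3153 -19.5134   5.7384] [ 0.7451  0.3697  0.1341  1.4492 -0.0433  1.3713 -0.81  ]
```

```bash
python3 -m jog '-2.7 -2.6 0.4 -0.01;-2.7 -2.6 0.4 -0.01;-2.7 -2.6 0.4 -0.01;-2.7 -2.6 0.4 -0.01;-2.7 -2.6 0.4 -0.01;-2.7 -2.6 0.4 0;-2.7 -2.6 0.4 0;0 0 0 0;0 0 0 0;0 0 0 0'; python3 - <<'E'
from h import *
s=env.sense();T=s['tcp_rot'];print(np.arctan2(-T[1,1],-T[0,1]))
print((np.array([.609,-.3585,.27])-s['ee_pos'])@T*100,s['joint_positions'])
E
```

```text
time: 9.25
ee_pos: [0.5956, -0.3573, 0.2984]
tcp_rot: [[-0.033, -0.999, -0.032], [-0.999, 0.032, 0.03], [-0.029, 0.033, -0.999]]
force: [-0.4, 0.6, -4.4]
finger_gap: 0.359
-0.03194987004902175
[ 0.1564 -1.4372  2.7907] [ 0.4377  0.4319  0.0239  1.417  -0.023   1.3351 -1.1378]
```

```bash
python3 -m jog '0.6 -2.2 2 0.035;0 0 2.5 0;0 0 2.5 0;0 0 0 0;0 0 0 0'; python3 - <<'E'
from h import *
s=env.sense();T=s['tcp_rot'];print(np.arctan2(-T[1,1],-T[0,1]))
print((np.array([.616,-.363,.222])-s['ee_pos'])@T*100)
I=env.camera("scene");cv2.imwrite("pics/scene9.png",I)
cv2.imwrite("pics/s9.png",cv2.resize(I[90:210,190:310],(600,600),interpolation=cv2.INTER_CUBIC))
I=env.camera("top");cv2.imwrite("pics/top9.png",I)
cv2.imwrite("pics/t9.png",cv2.resize(I[80:180,150:280],(780,600),interpolation=cv2.INTER_CUBIC))
E
```

```text
time: 9.67
ee_pos: [0.6133, -0.3679, 0.2286]
tcp_rot: [[-0.066, -0.997, -0.029], [-0.998, 0.065, 0.026], [-0.024, 0.031, -0.999]]
force: [-1.0, -0.7, -3.3]
finger_gap: 0.361
-0.06543835579597954
[-0.4946 -0.2616  0.6687]
```

View pics/s9.png

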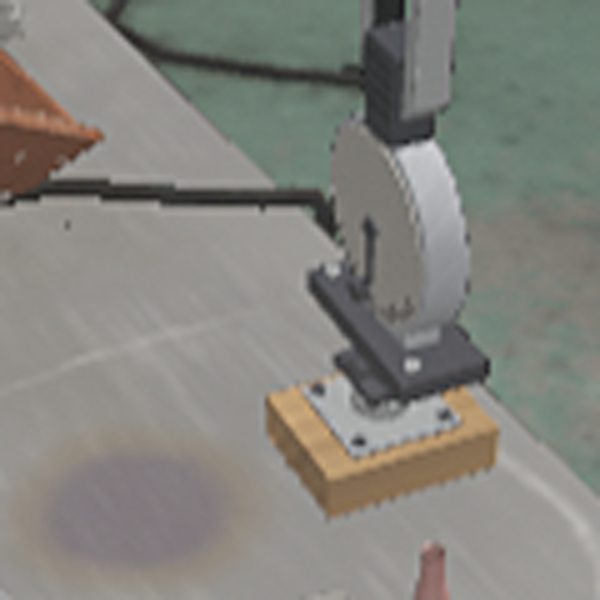

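View pics/t9.png

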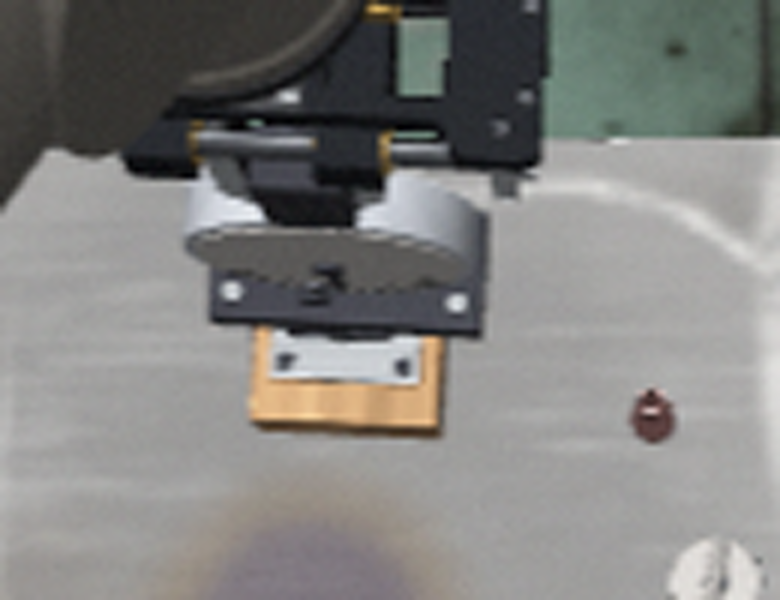

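```bash
cat >> h.py <<'E'
def ray(n,u,v,z):
    T=P[n]["pose"];d=np.linalg.inv(P[n]["K"])@[u,v,1];d=T[:3,:3]@(d*[1,-1,-1]);o=T[:3,3];return o+d*(z-o[2])/d[2]
E
python3 - <<'E'
from h import *
s=env.sense();T=s['tcp_rot'];R=np.c_[-T[:,1],-T[:,0],-T[:,2]]
for h in(.147,.150):
  o=s['ee_pos']+T@np.array([0,.002,h]);print("pred origin",o)
  for a in(1,-1):
    print("pred", [np.round((proj("top",o+R@np.array([-.025,a*.055,z]))[0]+.5-[150,80])*6,1) for z in(0,.014)],[np.round((proj("scene",o+R@np.array([-.025,a*.055,z]))[0]+.5-[190,90])*5,1) for z in(0,.014)])
print((proj("top",[.609,-.3585,.066])[0]+.5-[150,80])*6)
E
```

```text
pred origin [ 0.6073 -0.3639  0.0824]
pred [array([208.7, 339.5]), array([202.9, 331.1])] [array([296.5, 289.6]), array([296.9, 267.2])]
pred [array([481.4, 354.6]), array([479.3, 346.4])] [array([389.7, 407.8]), array([391.1, 384.8])]
pred origin [ 0.6072 -0.3638  0.0794]
pred [array([209.9, 341.2]), array([204.2, 332.9])] [array([296.4, 294.3]), array([296.9, 272.1])]
pred [array([481.8, 356.3]), array([479.8, 348.2])] [array([389.5, 412.7]), array([390.8, 389.8])]
[341.6337 291.8392]
```

```bash
python3 -m jog '-0.5 0.45 0.5 0;0 0 0 0;0 0 0.8 0;0 0 0 0;0 0 0 0'; python3 - <<'E'
from h import *
s=env.sense();T=s['tcp_rot'];print(np.arctan2(-T[1,1],-T[0,1]))
print((np.array([.609,-.3625,.213])-s['ee_pos'])@T*100)
I=env.camera("scene");cv2.imwrite("pics/scene10.png",I)
cv2.imwrite("pics/s10.png",cv2.resize(I[110:200,210:300],(600,600),interpolation=cv2.INTER_CUBIC))
I=env.camera("top");cv2.imwrite("pics/top10.png",I)
cv2.imwrite("pics/t10.png",cv2.resize(I[80:180,150:280],(780,600),interpolation=cv2.INTER_CUBIC))
E
```

```text
time: 10.18
ee_pos: [0.6094, -0.3633, 0.2211]
tcp_rot: [[-0.066, -0.998, -0.022], [-0.998, 0.066, 0.023], [-0.021, 0.024, -0.999]]
force: [-0.1, -0.7, -4.5]
finger_gap: 0.358
-0.06602505260867389
[-0.0562  0.0225  0.8101]
```

View pics/s10.png

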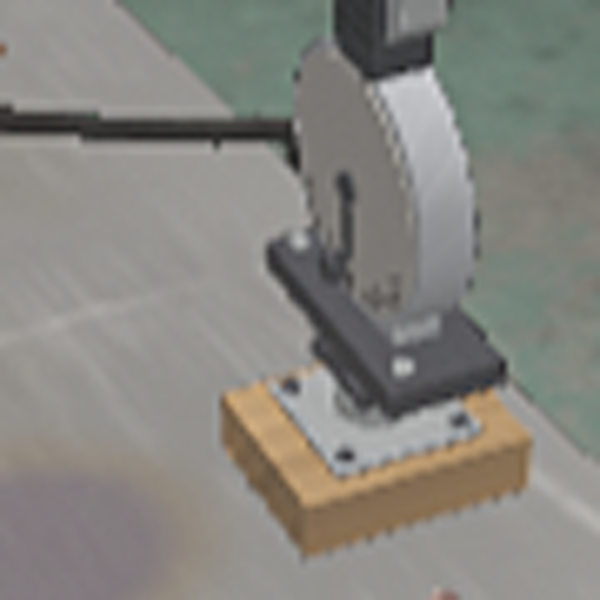

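View pics/t10.png

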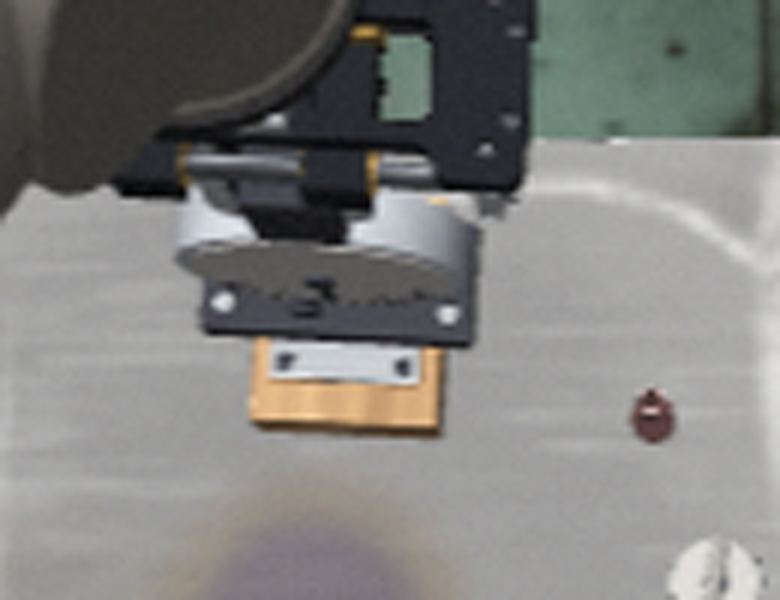

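```bash
python3 -m jog '0 0.35 0.5 0;0 0 0 0;0 0 0.5 0;0 0 0 0'; python3 -m jog '0 0 0.3 0;0 0 0.3 0;0 0 0 0';  python3 -m jog '0 0 0.3 0;0 0 0 0'
```

```text
time: 10.62
ee_pos: [0.6059, -0.363, 0.2108]
tcp_rot: [[-0.066, -0.998, -0.021], [-0.998, 0.066, 0.022], [-0.021, 0.022, -1.0]]
force: [0.9, -0.8, 1.4]
finger_gap: 0.363
time: 10.87
ee_pos: [0.6063, -0.363, 0.2058]
tcp_rot: [[-0.066, -0.998, -0.019], [-0.998, 0.066, 0.022], [-0.02, 0.021, -1.0]]
force: [-1.4, 1.2, 6.7]
finger_gap: 0.36
time: 11.03
ee_pos: [0.6072, -0.3632, 0.2046]
tcp_rot: [[-0.066, -0.998, -0.016], [-0.998, 0.066, 0.021], [-0.02, 0.018, -1.0]]
force: [-1.1, 1.6, 7.2]
finger_gap: 0.363
```

```bash
python3 -m jog '0 0 -0.3 0;0 0 0 0;-0.4 0 0 0;-0.4 0 0 0;-0.4 0 0 0;0 0 0 0' - 10; python3 - <<'E'
from h import *
s=env.sense();print(s['force'],s['wrist_torque'])
I=env.camera("scene");cv2.imwrite("pics/scene11.png",I)
cv2.imwrite("pics/s11.png",cv2.resize(I[110:200,210:300],(600,600),interpolation=cv2.INTER_CUBIC))
I=env.camera("top");cv2.imwrite("pics/top11.png",I)
cv2.imwrite("pics/t11.png",cv2.resize(I[80:180,150:280],(780,600),interpolation=cv2.INTER_CUBIC))
E
```

```text
time: 11.53
ee_pos: [0.6088, -0.3531, 0.2096]
tcp_rot: [[-0.068, -0.998, -0.013], [-0.998, 0.067, 0.016], [-0.015, 0.014, -1.0]]
force: [-0.1, -2.8, 3.0]
finger_gap: 0.379
[-0.1381 -2.8039  3.0449] [-1.1267  0.1359  0.0277]
```

View pics/s11.png

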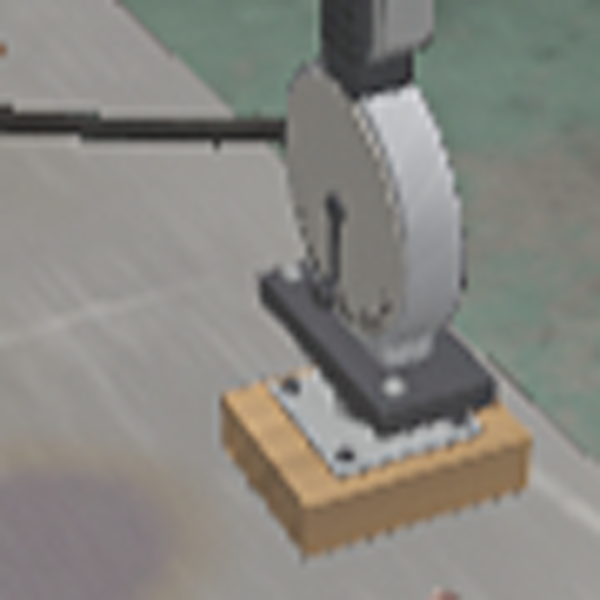

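View pics/t11.png

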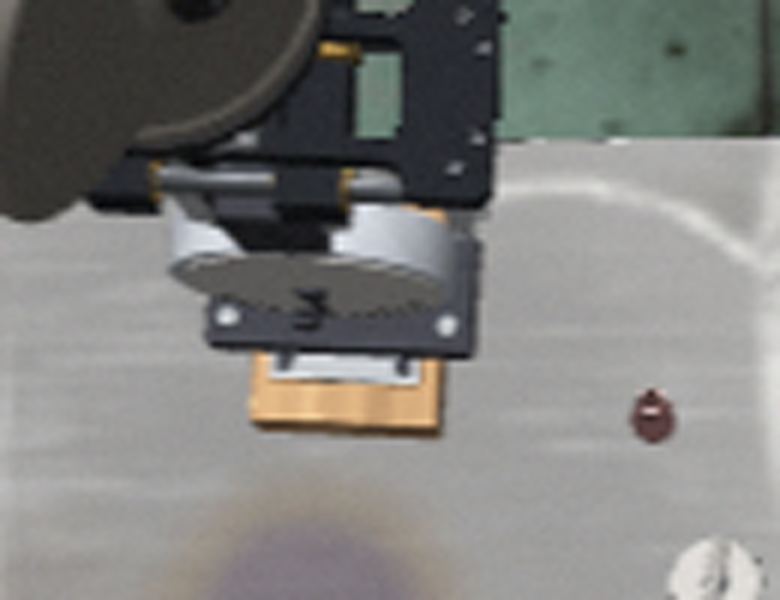

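```bash
python3 -m jog '-0.5 0 0.1 0;-0.5 0 0.1 0;-0.5 0 0.1 0;0 0 0 0';python3 -m jog '-0.4 0 0.1 0;0 0 0 0;0 0 0 0'; python3 - <<'E'
from h import *
s=env.sense();print(s['force'],s['wrist_torque'])
I=env.camera("scene");cv2.imwrite("pics/scene12.png",I)
cv2.imwrite("pics/s12.png",cv2.resize(I[110:200,210:300],(600,600),interpolation=cv2.INTER_CUBIC))
I=env.camera("top");cv2.imwrite("pics/top12.png",I)
cv2.imwrite("pics/t12.png",cv2.resize(I[80:180,150:280],(780,600),interpolation=cv2.INTER_CUBIC))
E
```

```text
time: 11.97
ee_pos: [0.6099, -0.3381, 0.2071]
tcp_rot: [[-0.069, -0.998, -0.012], [-0.998, 0.069, 0.015], [-0.014, 0.013, -1.0]]
force: [-0.5, -2.7, 5.7]
finger_gap: 0.403
time: 12.22
ee_pos: [0.6108, -0.3327, 0.2069]
tcp_rot: [[-0.068, -0.998, -0.011], [-0.998, 0.068, 0.014], [-0.013, 0.012, -1.0]]
force: [0.6, -2.7, 6.9]
finger_gap: 0.408
[ 0.6178 -2.7392  6.9289] [-1.3819  0.2817 -0.0696]
```

View pics/s12.png

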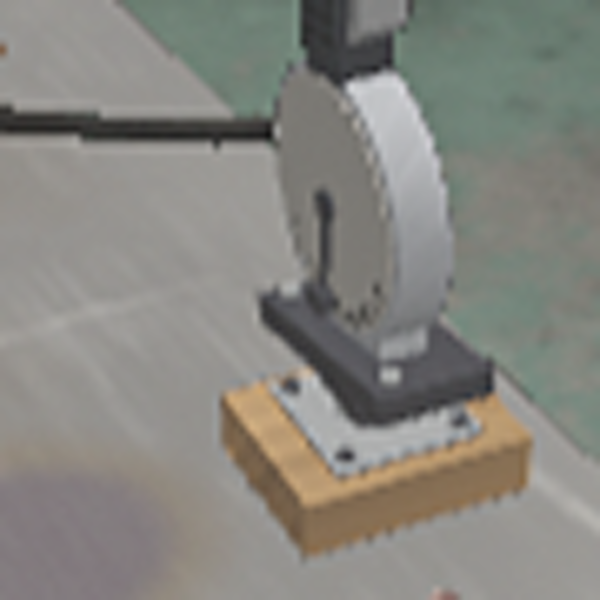

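View pics/t12.png

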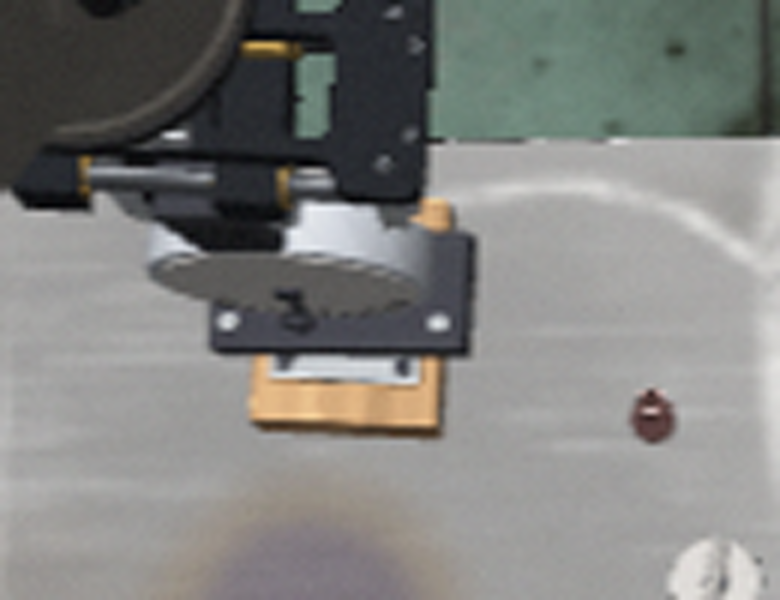

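```bash
python3 - <<'E'
from h import *
I=cv2.imread("pics/scene12.png");cv2.imwrite("pics/s12b.png",cv2.resize(I[120:176,240:296],(784,784)[:2],interpolation=cv2.INTER_CUBIC)[:600])
cv2.imwrite("pics/s12c.png",cv2.resize(I[134:180,240:296],(730,600),interpolation=cv2.INTER_CUBIC))
E
```

```text
(no output)
```

View pics/s12c.png

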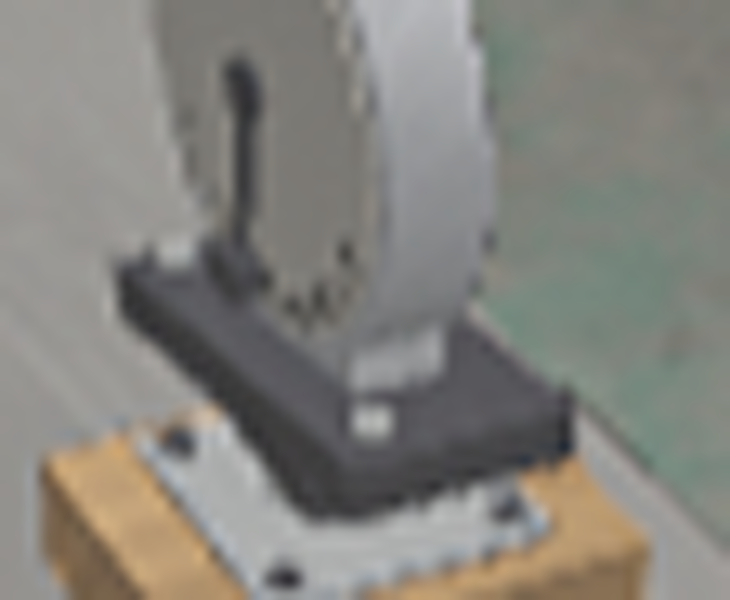

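```bash
cat > fit.py <<'E'
from h import *
from scipy.spatial.transform import Rotation as Ro
def gfit(ob,q0):
    # q: x y z yaw pitch roll(about gauge x), camera bias for scene (2)
    RR=lambda q:Ro.from_euler('ZYX',q[3:6]).as_matrix()
    f=lambda q:np.r_[np.concatenate([proj(n,RR(q)@np.array(l)+q[:3])[0]+(q[6:8] if n=="scene" else 0)-uv for n,l,uv in ob]),(q[6:8])/1.5,(q[4])/.03,(q[3]+.066)/.01]
    r=least_squares(f,np.r_[q0,0,0],loss='soft_l1');J=r.jac;C=np.linalg.inv(J.T@J)*.6**2
    return r.x,r.fun,np.sqrt(np.diag(C)),RR
E
python3 - <<'E'
from fit import *
s=lambda u,v:np.array([240+u*56/730-.5,134+v*46/600-.5]);t=lambda u,v:np.array([150+u/6-.5,80+v/6-.5])
ob=[("scene",(-.025,-.055,0),s(320,520)),("scene",(-.025,-.055,.014),s(334,462)),("scene",(-.025,.055,0),s(122,312)),("scene",(-.025,.055,.014),s(120,265)),
("scene",(.025,-.055,0),s(568,455)),("scene",(.025,-.055,.014),s(572,400)),("scene",(-.0125,0,.069),s(242,78)),
("top",(-.0125,0,.069),t(290,299)),("top",(-.025,.055,.0),t(212,353)),("top",(-.025,-.055,.007),t(470,356)),("top",(.025,-.055,.014),t(475,235)),
("top",(-.0095,.055,.069),t(150,265)),]
q,f,sd,RR=gfit(ob,[.609,-.358,.06,-.066,0,-.2]);print(q);print(sd);print(f[:2*len(ob)].reshape(-1,2))
E
```

```text
[ 0.6074 -0.36    0.0609 -0.0777 -0.0105 -0.1826 -0.6287  0.3457]
[0.0012 0.0011 0.0035 0.0086 0.0147 0.0145 0.4356 0.8926]
[[ 1.5129  0.6195]
 [-0.0295  0.0362]
 [-0.7191  0.1996]
 [-1.111  -0.9179]
 [ 0.5648  0.2084]
 [-0.0746 -0.5705]
 [ 0.3891  0.0596]
 [-0.3144 -1.4435]
 [ 0.7402  0.2903]
 [-0.5887  0.3539]
 [-0.7283 -0.4204]
 [ 0.8284  2.4897]]
```

```bash
python3 -m jog '-0.4 0 -0.1 0;-0.3 0 -0.1 0;0 0 0 0;0 0 0 0'; python3 - <<'E'
from h import *
s=env.sense();print(s['force'],s['wrist_torque'])
I=env.camera("scene");cv2.imwrite("pics/scene13.png",I)
cv2.imwrite("pics/s13c.png",cv2.resize(I[134:180,240:296],(730,600),interpolation=cv2.INTER_CUBIC))
I=env.camera("top");cv2.imwrite("pics/top13.png",I)
cv2.imwrite("pics/t13.png",cv2.resize(I[80:180,150:280],(780,600),interpolation=cv2.INTER_CUBIC))
E
```

```text
time: 12.65
ee_pos: [0.6115, -0.324, 0.2091]
tcp_rot: [[-0.067, -0.998, -0.011], [-0.998, 0.067, 0.014], [-0.013, 0.012, -1.0]]
force: [0.6, -3.0, 3.7]
finger_gap: 0.423
[ 0.5519 -3.0418  3.6695] [-1.1786  0.2031  0.0112]
```

View pics/s13c.png

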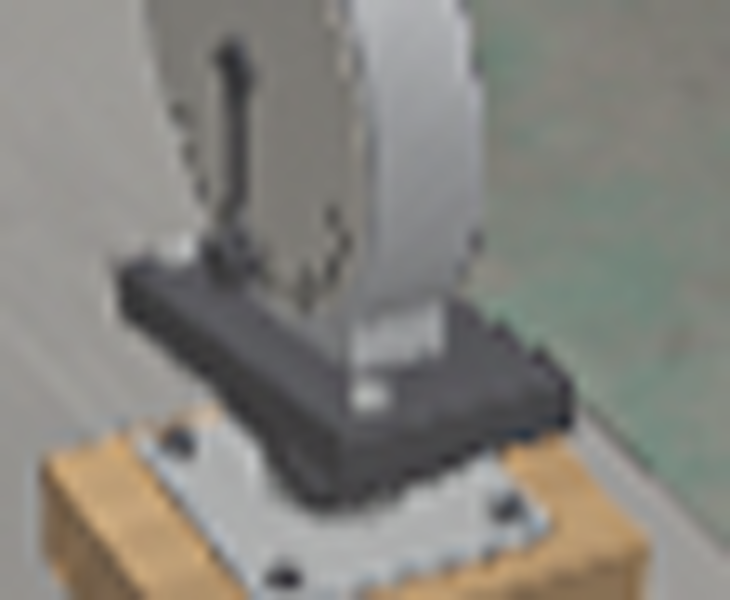

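View pics/t13.png

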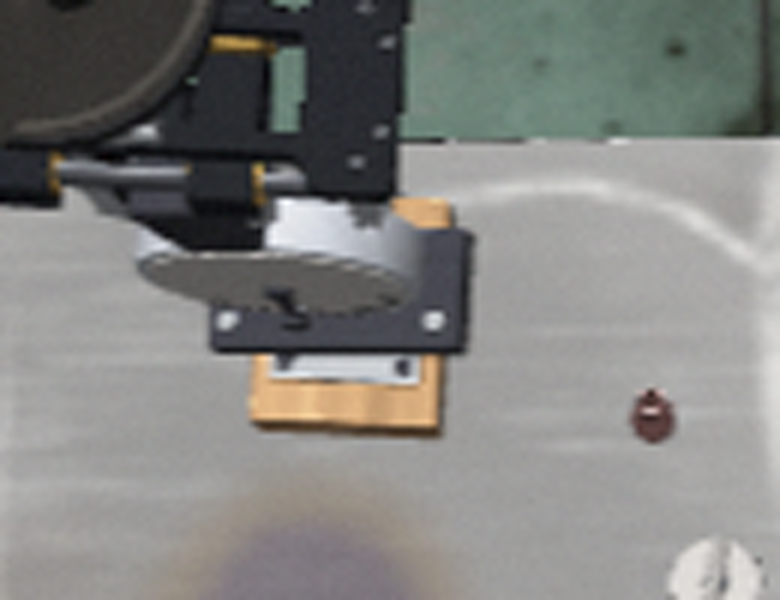

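```bash
cat > f13.py <<'E'
from fit import *
s=lambda u,v:np.array([240+u*56/730-.5,134+v*46/600-.5]);t=lambda u,v:np.array([150+u/6-.5,80+v/6-.5])
ob=[("scene",(-.025,-.055,0),s(322,512)),("scene",(-.025,-.055,.014),s(338,445)),("scene",(-.025,.055,0),s(122,312)),("scene",(-.025,.055,.014),s(120,268)),
("scene",(.025,-.055,0),s(568,430)),("scene",(.025,-.055,.014),s(574,380)),("scene",(-.0125,0,.069),s(235,58)),
("top",(-.0125,0,.069),t(282,298)),("top",(-.025,.055,.0),t(212,352)),("top",(-.025,-.055,.007),t(467,353)),("top",(.025,-.055,.014),t(472,232))]
q,f,sd,RR=gfit(ob,[.609,-.358,.06,-.066,0,-.2]);print(q);print(sd);print(f[:2*len(ob)].reshape(-1,2))
dl=lambda a,r,x:RR(q)@np.array([x,r*np.sin(a),.069-r*np.cos(a)])+q[:3]
for a in(.12,.16,.2,.24,.28,.32):
  g=lambda r,x:((proj("scene",dl(a,r,x))[0]+q[6:8]-[240,134]+.5)*730/56).round(0)
  print(a,"tip",g(.033,-.0125),"mid",g(.0165,-.0125),"tab35",g(.035,-.0115),"thumb45",g(.046,-.0135))
E
python3 f13.py; python3 - <<'E'
from h import *
I=cv2.imread("pics/scene13.png");cv2.imwrite("pics/s13d.png",cv2.resize(I[130:162,244:276],(600,600),interpolation=cv2.INTER_CUBIC))
E
```

```text
[ 0.6071 -0.3602  0.0631 -0.0709 -0.0286 -0.215  -0.3579  0.1959]
[0.0013 0.0012 0.0035 0.0062 0.0169 0.0148 0.4373 0.877 ]
[[ 1.5966 -0.0252]
 [-0.2777  0.0224]
 [-0.4764  0.2295]
 [-1.0262 -1.1514]
 [ 0.7868  0.5071]
 [-0.1872 -0.7159]
 [ 0.2993  0.7076]
 [ 0.0543 -0.8015]
 [ 1.0225  0.6355]
 [-0.2985  0.6693]
 [-0.7045 -0.218 ]]
0.12 tip [251. 217.] mid [245. 143.] tab35 [257. 225.] thumb45 [251. 276.]
0.16 tip [248. 214.] mid [244. 141.] tab35 [254. 221.] thumb45 [247. 272.]
0.2 tip [245. 211.] mid [242. 140.] tab35 [250. 218.] thumb45 [243. 267.]
0.24 tip [243. 207.] mid [241. 138.] tab35 [247. 214.] thumb45 [239. 262.]
0.28 tip [240. 204.] mid [239. 136.] tab35 [244. 210.] thumb45 [235. 257.]
0.32 tip [237. 200.] mid [238. 134.] tab35 [241. 206.] thumb45 [231. 252.]
```

View pics/s13d.png

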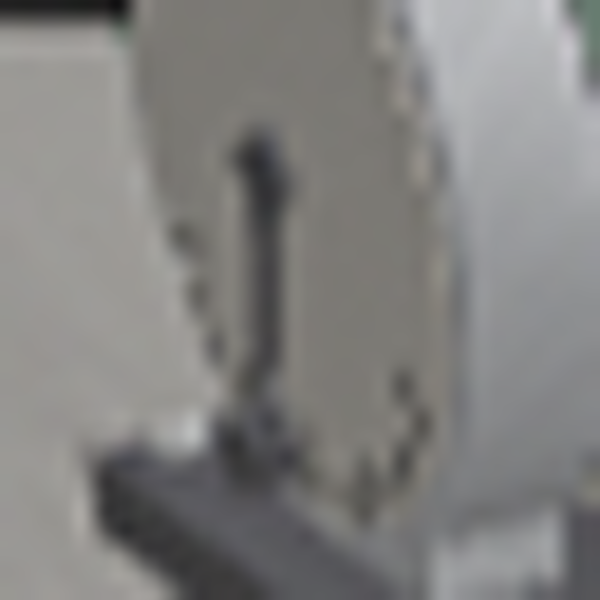

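```bash
cat > edge.py <<'E'
from fit import *
from scipy.ndimage import map_coordinates,gaussian_filter
import sys
RR=lambda q:Ro.from_euler('ZYX',q[3:6]).as_matrix()
def lin(a,b,n=24):a,b=np.array(a),np.array(b);return [a+(b-a)*k for k in np.linspace(.06,.94,n)]
def circ(x,a0,a1,n=40):return [np.array([x,.055*np.sin(a),.069-.055*np.cos(a)]) for a in np.linspace(a0,a1,n)]
X,Y,H=.025,.055,.014
def groups(xf,xb):
  return {"scene":[lin((-X,-Y,0),(-X,Y,0)),lin((-X,-Y,0),(X,-Y,0)),lin((X,-Y,0),(X,-Y,H),6),lin((-X,Y,0),(-X,Y,H),6),
        circ(xf,.7,2.3),circ(xb,-2.6,-.9)],
   "top":[lin((-X,-Y,0),(-X,Y,0)),lin((-X,-Y,H),(X,-Y,H)),lin((-X,Y,H),(-X,Y,0),4),circ(xf,-1.4,1.4,0) if 0 else [] ,circ(xf,-1.9,1.9)[::2]]}
def run(tag,q0,it=12):
    img={n:gaussian_filter(cv2.cvtColor(cv2.imread(f"pics/{n}{tag}.png"),cv2.COLOR_BGR2GRAY).astype(float),.6) for n in("scene","top")}
    q=np.r_[q0,0,0,-.0095,.012]
    P_=lambda q,n,p:proj(n,np.asarray(p)@RR(q).T+q[:3])+(q[6:8] if n=="scene" else 0)
    for i in range(it):
        w=4 if i<4 else 2.5
        ob=[]
        G=groups(q[8],q[9])
        for n in G:
            for gi,g in enumerate(G[n]):
                if len(g)<3: continue
                p=P_(q,n,g);tn=np.gradient(p,axis=0);tn/=np.linalg.norm(tn,axis=1)[:,None];nn=np.c_[-tn[:,1],tn[:,0]]
                tt=np.arange(-w,w+.01,.25)
                v=map_coordinates(img[n],[(p[:,1,None]+nn[:,1,None]*tt),(p[:,0,None]+nn[:,0,None]*tt)],order=1,mode='nearest')
                d=np.abs(np.gradient(v,axis=1)/.25)
                for k in range(len(g)):
                    j=d[k].argmax()
                    if d[k,j]<6 or j in(0,len(tt)-1): continue
                    ob.append((n,gi,k,nn[k],p[k]+nn[k]*tt[j]))
        def f(q):
            G=groups(q[8],q[9]);pp={n:[P_(q,n,g) if len(g) else None for g in G[n]] for n in G}
            return np.r_[[(pp[n][gi][k]-uv)@nn for n,gi,k,nn,uv in ob],q[6:8]/.3,(q[4]-q0[4])/.005,(q[3]-q0[3])/.002,(q[8]+.0095)/.0005]
        r=least_squares(f,q,loss='soft_l1',f_scale=.4);q=r.x
    J=r.jac;rm=np.sqrt((np.minimum(np.abs(r.fun),1)**2).mean());sd=np.sqrt(np.diag(np.linalg.inv(J.T@J)))*rm
    print(tag,len(ob),"rms",rm.round(2),q,"roll",q[5].round(4),"+-",sd[5].round(4))
    return q
if __name__=="__main__":
    # q0: pos, yaw, pitch(gauge x z-comp: -sin), roll
    run(9,[.613,-.364,.081,-.0654,-.031*-1,.024])
    run(10,[.611,-.3585,.073,-.066,.024,.021])
    run(11,[.608,-.3595,.063,-.0675,.014,-.06])
    run(12,[.6074,-.360,.061,-.068,.012,-.19])
    run(13,[.6071,-.360,.063,-.067,.012,-.23])
E
python3 edge.py
```

```text
9 180 rms 0.51 [ 0.6118 -0.3663  0.0841 -0.0653  0.0126  0.0271 -0.2009 -0.0107 -0.0114
  0.0077] roll 0.0271 +- 0.0122
10 197 rms 0.46 [ 0.6106 -0.3621  0.0744 -0.0661  0.0022 -0.0042 -0.7922  0.0185 -0.0108
  0.0089] roll -0.0042 +- 0.0157
11 199 rms 0.45 [ 0.6076 -0.3625  0.0631 -0.0675  0.0049 -0.0665 -0.6935  0.0105 -0.0104
  0.0091] roll -0.0665 +- 0.0144
12 198 rms 0.45 [ 0.6072 -0.3625  0.0622 -0.0681  0.0004 -0.1667 -1.1962  0.006  -0.0097
  0.0103] roll -0.1667 +- 0.0123
13 190 rms 0.45 [ 0.6077 -0.3629  0.0645 -0.0671 -0.0087 -0.2208 -1.129   0.0108 -0.0101
  0.0103] roll -0.2208 +- 0.0125
```

```bash
python3 -m jog '-0.2 0 0 0;0 0 0 0;0 0 0 0;0 0 0 0;0 0 0 0;0 0 0 0;0 0 0 0;0 0 0 0'; python3 - <<'E'
from h import *
for n in("scene","top"): cv2.imwrite(f"pics/{n}14.png",env.camera(n))
s=env.sense();print(s['ee_pos'],s['force'],s['finger_gap'])
dy=s['ee_pos'][1]+.3632;print("kin",np.arctan(dy/.157-.0195))
I=cv2.imread("pics/scene14.png");cv2.imwrite("pics/s14d.png",cv2.resize(I[125:175,240:290],(600,600),interpolation=cv2.INTER_CUBIC))
from edge import run
run(14,[.6071,-.360,.063,-.067,.012,-.23])
E
```

```text
time: 13.42
ee_pos: [0.6114, -0.3223, 0.2087]
tcp_rot: [[-0.068, -0.998, -0.011], [-0.998, 0.068, 0.014], [-0.013, 0.012, -1.0]]
force: [-0.0, -1.9, 4.0]
finger_gap: 0.424
[ 0.6114 -0.3223  0.2086] [-0.2909 -2.3601  3.7105] 0.42754410435167994
kin 0.2367352057758518
14 192 rms 0.45 [ 0.6077 -0.3628  0.0642 -0.067  -0.0093 -0.2215 -1.0978  0.0184 -0.0102
  0.0098] roll -0.2215 +- 0.0125
```

View pics/s14d.png

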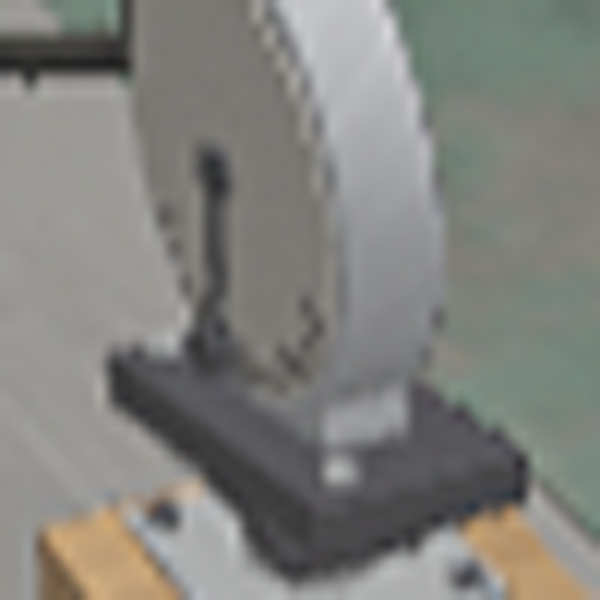

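```bash
python3 -m jog '-0.15 0 0 0;0 0 0 0;0 0 0 0;0 0 0 0;0 0 0 0;0 0 0 0;0 0 0 0;0 0 0 0;0 0 0 0;0 0 0 0;0 0 0 0;0 0 0 0'; python3 - <<'E'
from h import *
for n in("scene","top"): cv2.imwrite(f"pics/{n}15.png",env.camera(n))
s=env.sense();print(s['ee_pos'],s['force'],s['finger_gap'])
dy=s['ee_pos'][1]+.3632;print("kin",np.arctan(dy/.157-.0195))
I=cv2.imread("pics/scene15.png");cv2.imwrite("pics/s15.png",cv2.resize(I[80:220,190:330],(600,600),interpolation=cv2.INTER_CUBIC))
from edge import run
run(15,[.6071,-.360,.063,-.067,.012,-.23])
E
```

```text
time: 14.52
ee_pos: [0.6115, -0.3207, 0.2086]
tcp_rot: [[-0.068, -0.998, -0.011], [-0.998, 0.068, 0.014], [-0.013, 0.012, -1.0]]
force: [0.3, -2.6, 4.6]
finger_gap: 0.429
[ 0.6115 -0.3207  0.2087] [-0.2846 -3.2028  3.5462] 0.4274428725860047
kin 0.24620463873360496
15 197 rms 0.47 [ 0.6077 -0.363   0.0644 -0.0669 -0.0038 -0.2367 -1.1     0.0287 -0.0106
  0.0093] roll -0.2367 +- 0.0127
```

View pics/s15.png

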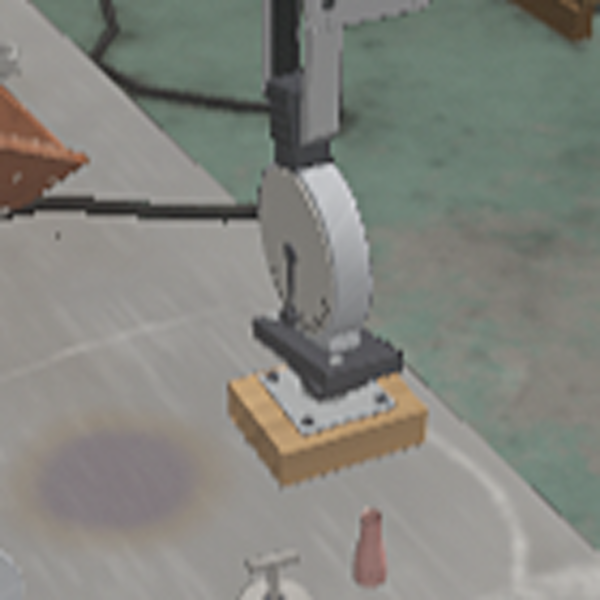

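```bash
python3 -c "
from cell import env
print(env.finish_job())"
```

```text
the job is handed in; nothing more can be done
None
```

I gripped the larger dark gauge by its post and carried it to the stud. I turned its dial to the camera on the way and read the index tab at about 0.24 rad. I then set the base on the stud's crown and rocked the gauge by moving the grip sideways, and handed it in at about 14.5 s, still gripped.

**Tilt:** the last checks put it at 0.246 rad from the arm's movement and 0.237 ± 0.013 rad from a fit to the picture edges. The pointer should therefore be on the tab, to within about 0.01–0.02 rad. At the final angle the camera sees the dial too obliquely to confirm pointer on tab directly; they look in line, but that view can't resolve better than that. The tab reading itself is good to about ±0.01 rad.

**Support and grip:** the force reading puts about 8 N on the stud, so it is pressed roughly 6 mm. The base is centred on the crown to within about 4–5 mm. The grip is 10 N, and the post sits at an angle between the pads (opening about 40 mm instead of 34), because the gripper stayed nearly upright while the gauge tilted.

**Bystanders:** one mandrel and the cup were standing in the last picture, which does not show the other mandrel. It was standing earlier, and no move was low enough to touch it.

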